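Build a microscope filter stack in its holder

ROBOT

A 6-joint arm with a two-finger parallel gripper is mounted at the origin on the work surface. World frame = base frame: x ahead of the robot, y to its left, z up, the work surface at z = 0. Lengths are in mm, angles in rad, forces in N, time in s.
With the tool pointing down it reaches from about 275 to 1000 mm from the base axis. Payload 8.4 kg.
Tool frame: the origin (TCP) lies midway between the tips of the shut fingers; the grasp point (between the pads) lies 19 mm behind it; y points along the fingers, x is the direction in which the jaws open and shut, and the axes are right-handed (so a half turn about y gives the same grasp; the last joint's range is limited). The gripper opens to 85 mm and grips with 20 to 120 N. Pads are 22 mm wide; open, the fingers measure 114 mm over their backs; the gripper's body (76 mm by 85 mm) begins 54 mm behind the grasp point. The pads swing forward as they close: fully open they stand 13 mm farther back than shut.
Start: joints at [-1.186, 0.353, 1.633, -0, 1.155, -0.002], TCP at [235.765, -578.829, 231.281] pointing down, gripper open.
Joint ranges: [-2.63, 2.63], [-0.92, 2.1], [0.06, 2.66], [-1.3, 4.44], [0, 2.69], [-3.02, 3.02]. Speed limits (rad/s): [2.22, 2.22, 2.79, 3.14, 3.14, 3.14].

INTERFACE

Orientations are given as a unit quaternion [w, x, y, z].
In Python, from rig import read_state, camera, sign_off gives the robot as it stands.
- The arm moves only by the tool carry_out, never from a script. Its argument "increments" is a list of rows, each an object with "slide": the shift along the tool's x, y, z in m, a list of three; "roll": the turn about the tool's y in rad. A call has 1 to 12 rows; each row shifts and turns the pose as measured when the row begins, along the tool's axes as they then stand; what a row does not reach is not made up. A row lasts 1/10 s, in which the tool goes at most 50 mm and 8.59 degrees, less where a joint would pass 70% of its speed; a pose out of reach is approached as far as the arm can. A call is refused whole if a number of a shift passes 0.05 or a number of a turn 0.15, either way. A call with a gripper value outside its range is refused whole. "fingers" is the finger opening in m, from 0 to 0.0854, set as the call begins (left out, the last holds). The fingers move at their own pace and stop on an object; "force" is the grip in N (left out, the last holds). Time passes only in rows, so rows that do not move let the fingers close. It gives the time, the measured TCP pose, the force and the opening at its end, in the units of the state.
- read_state(): the state, without advancing time (a new reading comes with each control period).
- camera(name): name is "side" or "top" or "wrist"; returns a dict with "color" (480x640x3 uint8, red, green, blue), "camera_matrix" (3x3 intrinsics, pixels), "cam_to_world" (4x4, takes a point from camera to world coordinates). Camera axes: x right, y down, z forward; pixel columns grow to the right and rows downward; lengths in mm; the calibration is good to about 2 mm. A picture is of the moment at which its call begins. There is no depth.
- sign_off(): hands the job in, once; it reports no verdict.
The state is a dict: "clock": time; "joint_pos": joint angles; "dq": joint speeds; "tau": joint torques, N m; "position": TCP position; "tcp_rot": TCP orientation; "ft_force": force on the tool from outside, world axes, zero at the start; "ft_torque": the same for the moment, N m; "grip_width": finger opening in mm.
Only numpy, scipy, OpenCV 4.12 (cv2) and the standard library are available. Lean on these libraries where they do the work, as an engineer would, in place of code of your own. Each camera call takes 0.05 s, during which the arm holds its last target. There are 200 camera calls.

TASK

Build the lamp filter stack in the white holder with the four metal corner guides, strictly in this order: first the black spacer frame, then the amber glass filter on top of it, last the blue retaining frame with its brass knobs up. Lower each piece between the guides and let go only when it lies down flat in place; do not drop any. Leave the jar, the eyepiece and the glass dish where they are.

Things in the scene. Friction and masses are not known exactly. Their poses are not given: they have to be found in the camera images.
- holder: Fixed filter holder: white base plate 154 x 100 x 12 mm on the bench, four L-shaped aluminium corner guides. Origin: centre of the underside, at bench height; x along its length, y across, z up. Pieces lie in it lengthwise along x, either way round.
- holder_floor (a point): Centre of the plate's top, 12 mm above the bench; axes as the holder. The pocket between the guides is 122 x 68 mm: 6 mm of play at each end of a piece, 4 mm at each side. Guides are upright to 56 mm above the bench and flare outward up to 66 mm. They cover only the last 13 mm of a piece's long sides: the middle 80 mm is open down to the plate, so fingers can go down there.
- spacer_center (a point): Black spacer frame, 110 x 60 x 20 mm (height 20) with a 74 x 36 mm open window, about 0.2 kg. Lies flat on the bench. Point = its centre, half-way up; x along its length, y across its width, z up. Seated first, on the plate: centre 22 mm above the holder's origin.
- glass_center (a point): Amber glass filter with a thin steel rim, solid plate 110 x 60 x 14 mm (height 14), about 0.23 kg. Lies flat on the bench. Point = its centre, half-way up; x along its length, y across its width, z up. Seated second, on the spacer: centre 39 mm above the holder's origin.
- retainer_center (a point): Blue retaining frame, 110 x 60 x 18 mm (height 18) with a 70 x 36 mm open window and two brass knobs (14 mm across, 10 mm high) standing on its upper face 45 mm either side of the centre along x; about 0.2 kg. Lies flat on the bench. Point = its centre, half-way up; x along its length, y across its width, z up. Seated last, on the glass: centre 55 mm above the holder's origin, with its lower 10 mm between the upright guides.
- jar_center (a point): Bystander: amber jar with a white cap, 56 mm across, 75 mm high, standing loose on the bench; point = its centre.
- eyepiece_center (a point): Bystander: black microscope eyepiece, up to 44 mm across, 72 mm high, standing loose on the bench; point = half-way up its axis.
- dish: Bystander: shallow glass dish, 80 mm across, 16 mm high, loose on the bench; origin at the centre of its underside.
There are look-alikes about, which are no part of the job. What is shaped like the part that bears retainer_center but red is not meant.

How it is judged (in metres and radians):
On the way, in this order (a step that is already met when the one before it is completed fails the run):
1. the black spacer lies flat on the holder's plate, released (x of spacer_center in the frame of holder between -0.009 and 0.009 m and y of spacer_center in the frame of holder between -0.007 and 0.007 m and z of spacer_center in the frame of holder between 0.0185 and 0.0255 m and angle between the x axis of spacer_center and the x axis of holder, either way round below 0.13 rad and angle between the z axis of spacer_center and the z axis of holder, either way round below 0.07 rad and contact force between spacer and the fingers below 0.1 N and linear speed of spacer below 0.02 m/s), for 0.2 s.
2. the amber glass lies flat on the spacer in the holder, released (x of glass_center in the frame of holder between -0.009 and 0.009 m and y of glass_center in the frame of holder between -0.007 and 0.007 m and z of glass_center in the frame of holder between 0.0355 and 0.0425 m and angle between the x axis of glass_center and the x axis of holder, either way round below 0.13 rad and angle between the z axis of glass_center and the z axis of holder, either way round below 0.07 rad and contact force between glass and the fingers below 0.1 N and linear speed of glass below 0.02 m/s), for 0.2 s.
3. the blue retaining frame lies flat on the glass, knobs up, released (x of retainer_center in the frame of holder between -0.009 and 0.009 m and y of retainer_center in the frame of holder between -0.007 and 0.007 m and z of retainer_center in the frame of holder between 0.0515 and 0.0585 m and angle between the x axis of retainer_center and the x axis of holder, either way round below 0.13 rad and angle between retainer_center's own z axis and vertical below 0.07 rad and contact force between retainer and the fingers below 0.1 N and linear speed of retainer below 0.02 m/s), for 0.2 s.
At the end, for the whole second after the job is handed in: In the holder, bottom up: spacer, glass, retainer (knobs up), each released, at rest, centred within 9 mm in x and 7 mm in y, within 3.5 mm of its height (22, 39, 55 mm), lengthwise within 0.13 rad, flat within 0.07 rad; jar, eyepiece and dish within 30 mm of their starts (all of step 1 and all of step 2 and all of step 3 and distance of each of jar_center, eyepiece_center, dish from where it was at the start of the episode below 0.03 m); the robot touches nothing.
It fails at once if the spacer is dropped or thrown (faster than 0.5 m/s out of the fingers, a fall of over about 13 mm) (contact force between spacer and the fingers below 0.05 N and linear speed of spacer above 0.5 m/s).
It fails at once if the glass filter is dropped or thrown (faster than 0.5 m/s out of the fingers, a fall of over about 13 mm) (contact force between glass and the fingers below 0.05 N and linear speed of glass above 0.5 m/s).
It fails at once if the retaining frame is dropped or thrown (faster than 0.5 m/s out of the fingers, a fall of over about 13 mm) (contact force between retainer and the fingers below 0.05 N and linear speed of retainer above 0.5 m/s).
It fails at once if a bystander is moved by more than 30 mm (distance of any of jar_center, eyepiece_center, dish from where it was at the start of the episode above 0.03 m).
It also fails if it takes over 72 s, if anything falls off the work surface, if the arm or the gripper's body presses on something with over 40 N, if the wrist force passes 120 N, or if a joint passes its speed limit or range.

## Working session

There is one attempt and no reset: what is moved stays moved. The work goes in short steps, Python scripts to look and compute and a tool call to move; the robot and the scene stay as the last step left them, time stands still between calls to the robot, and variables do not carry over. Pictures are saved under pics/ and viewed, about 8 in all and at most 12, crops included, and the job is handed in when it is done.

Besides the shell and the picture viewer there is one more tool, called after "Call:" by a JSON object that holds its "method" and its "body". carry_out: Moves the arm, as the interface text tells. Its arguments: {"type":"object","properties":{"increments":{"type":"array"},"fingers":{"type":"number"},"force":{"type":"number"}},"required":["increments"]}

```bash
ls; mkdir -p pics; python3 - <<'E'
from rig import *
import cv2,numpy as np
s=read_state()
for k,v in s.items(): print(k,np.round(v,3) if not isinstance(v,str) else v)
for n in("top","side","wrist"):
    c=camera(n); cv2.imwrite(f"pics/{n}0.png",c["color"][:,:,::-1]); print(n,np.round(c["camera_matrix"],1).tolist(),np.round(c["cam_to_world"],3).tolist())
E
```

```text
pics
clock 0.0
joint_pos [-1.186  0.354  1.634 -0.     1.155 -0.002]
dq [ 0.     0.001 -0.     0.    -0.002  0.001]
tau [ 2.0000e-03 -6.0526e+01 -3.4206e+01  0.0000e+00  9.0000e-03  0.0000e+00]
position [ 235.57  -578.373  230.549]
tcp_rot [ 0.587 -0.586  0.395 -0.394]
ft_force [-0.637 -0.037  0.389]
ft_torque [0.001 0.02  0.057]
grip_width 85.399
top [[436.5, 0.0, 322.1], [0.0, 436.5, 238.3], [0.0, 0.0, 1.0]] [[-0.027, -0.987, 0.155, 362.536], [-1.0, 0.026, -0.014, 77.526], [0.009, -0.156, -0.988, 1052.46], [0.0, 0.0, 0.0, 1.0]]
side [[486.9, 0.0, 314.7], [0.0, 486.9, 237.0], [0.0, 0.0, 1.0]] [[-0.897, -0.314, 0.311, 178.027], [-0.442, 0.635, -0.633, 733.084], [0.001, -0.705, -0.709, 791.914], [0.0, 0.0, 0.0, 1.0]]
wrist [[379.9, 0.0, 321.3], [0.0, 379.9, 238.0], [0.0, 0.0, 1.0]] [[0.377, -0.887, -0.265, 301.751], [-0.926, -0.362, -0.107, -550.576], [-0.001, 0.286, -0.958, 372.907], [0.0, 0.0, 0.0, 1.0]]
```

View pics/top0.png

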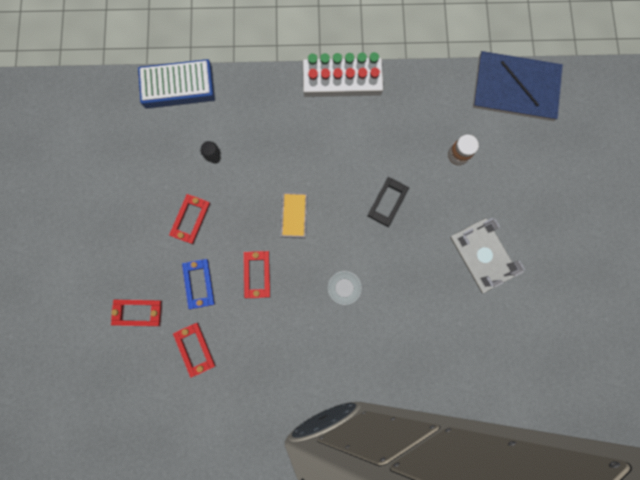

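View pics/side0.png

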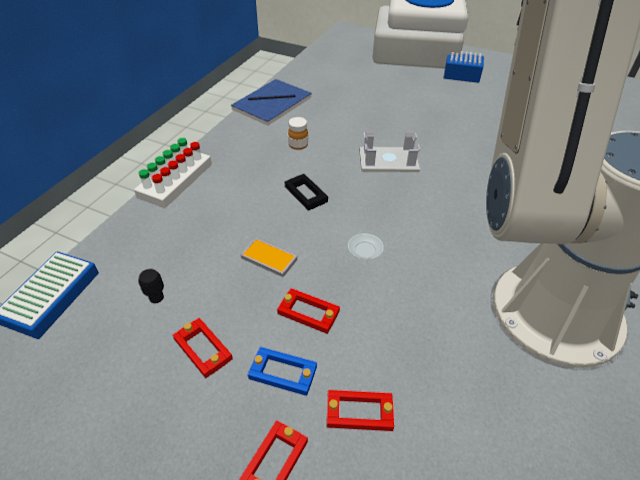

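The top view shows the blue retainer at (198,284), the amber glass at (294,215), the black spacer at (388,202) and the holder at (487,255). Red look-alikes are at (190,219), (257,274), (136,313) and (194,350). Only the frame at (198,284) is blue, so it is the one meant. The side view agrees: blue at (283,370), glass at (269,256), spacer at (306,191), holder at (390,150).

```bash
python3 - <<'E'
import cv2,numpy as np
def mont(f,cs,o):
    im=cv2.imread(f); t=[]
    for (u,v) in cs:
        c=cv2.resize(im[v-30:v+30,u-40:u+40],(400,300),interpolation=cv2.INTER_CUBIC)
        for k in range(0,80,10):
            cv2.line(c,(k*5,0),(k*5,6),(255,255,255),1)
            cv2.putText(c,str(u-40+k),(k*5,16),0,.33,(255,255,255),1)
        for k in range(0,60,10):
            cv2.line(c,(0,k*5),(6,k*5),(255,255,255),1)
            cv2.putText(c,str(v-30+k),(8,k*5+4),0,.33,(255,255,255),1)
        t.append(c)
    cv2.imwrite(o,np.vstack([np.hstack(t[:2]),np.hstack(t[2:])]))
mont("pics/top0.png",[(388,202),(294,215),(198,284),(487,255)],"pics/topm.png")
mont("pics/side0.png",[(306,191),(269,256),(283,370),(390,150)],"pics/sidem.png")
E
```

```text
(no output)
```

View pics/topm.png

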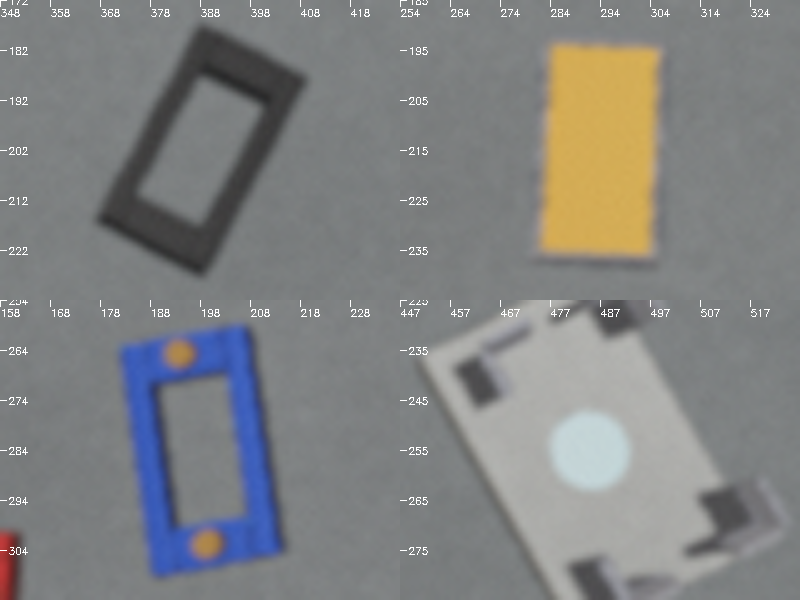

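View pics/sidem.png

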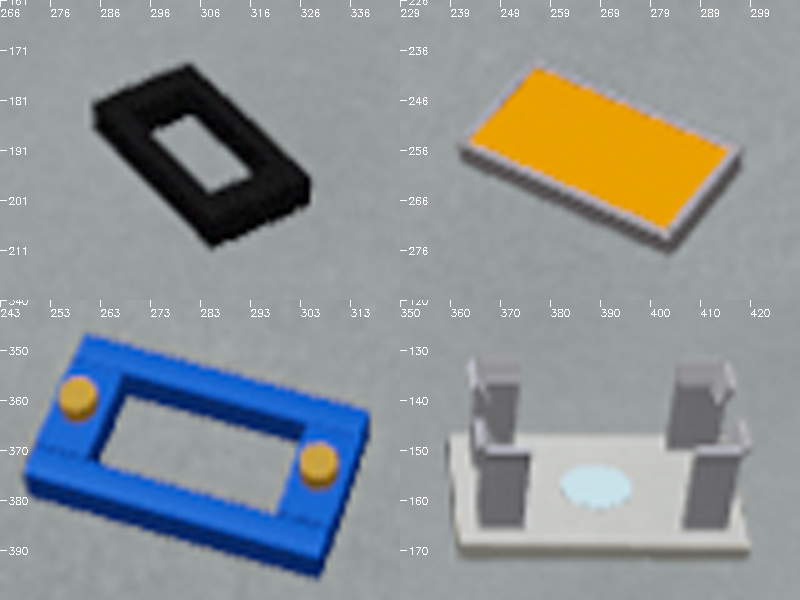

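Montage readings: the top-face corners of the three pieces are clear in both views, and the blue frame has brass knobs and no red. The holder disc is at top (485.2,255) and side (389,157). I'll fit the poses with the height left free.

```bash
cat > h.py <<'E'
import numpy as np
from scipy.optimize import least_squares
from scipy.spatial.transform import Rotation as Ro
from rig import read_state,camera
def proj(c,P):
    K,T=np.array(c["camera_matrix"]),np.array(c["cam_to_world"]); p=(np.atleast_2d(P)-T[:3,3])@T[:3,:3]@K.T
    return p[:,:2]/p[:,2:]
def rect(q,L,W):
    x,y,z,a=q; c,s=np.cos(a),np.sin(a); M=np.array([[1,1],[1,-1],[-1,-1],[-1,1]])*[L/2,W/2]
    return np.c_[M@np.array([[c,s],[-s,c]])+[x,y],np.full(4,z)]   # corners: +x+y,+x-y,-x-y,-x+y
def fit(views,L,W,q0,zfix=None):  # views: list of (cam, 4x2 px with nan)
    def r(q):
        q=q if zfix is None else np.r_[q[:2],zfix,q[3]]
        e=np.concatenate([(proj(c,rect(q,L,W))-px).ravel() for c,px in views]); return e[np.isfinite(e)]
    s=least_squares(r,q0,x_scale=[10,10,10,.1]); return s.x,np.round(s.fun,1)
def tool():
    s=read_state(); q=s["tcp_rot"]; return np.array(s["position"]),Ro.from_quat([q[1],q[2],q[3],q[0]]).as_matrix(),s
def plan(x,y,z,yaw):  # jaws across the piece: tool z horizontal along piece axis
    p,R,s=tool(); h=np.arctan2(R[1,2],R[0,2]); 
    d=(yaw-h+np.pi/2)%np.pi-np.pi/2; roll=-d   # tool y is down
    R2=R@Ro.from_euler('y',roll).as_matrix()
    print("tcp",p.round(1),"z-heading %.3f j6 %.2f  roll %.3f"%(h,s["joint_pos"][5],roll),"(alt %.3f)"%(roll-np.sign(roll)*np.pi),"slide now",((np.array([x,y,z])-p)@R/1e3).round(4),"after roll",((np.array([x,y,z])-p)@R2/1e3).round(4),"w %.1f"%s["grip_width"],"F",np.round(s["ft_force"],1))
E
python3 - <<'E'
from h import *
import json,pickle
t,s=camera("top"),camera("side")
print(tool()[1].round(3))
def P(a,x0,y0,u,v): a=np.array(a,float); return np.c_[u+(a[:,0]-x0)/5,v+(a[:,1]-y0)/5]
D={'spacer':(P([(200,27),(306,80),(205,266),(100,211)],0,0,348,172),P([(95,108),(190,65),(310,180),(210,233)],0,0,266,161),20),
'glass':(P([(549,43),(662,48),(654,255),(540,252)],400,0,254,185),P([(460,150),(538,62),(742,150),(670,238)],400,0,229,226),14),
'blue':(P([(121,348),(248,326),(284,549),(156,574)],0,300,158,254),P([(26,467),(85,335),(370,413),(322,553)],0,300,243,340),18)}
for n,(a,b,h) in D.items():
    q,e=fit([(t,a),(s,b)],110,60,[480,0,15,0]); print(n,q.round(3),e)
    q,e=fit([(t,a),(s,b)],110,60,[480,0,15,0],h); print('   zfix',q.round(3))
# holder: disc triangulation and plate corners
n=np.nan
a=np.array([[452,236],[487,291],[n,n],[n,n]]);
# disc
r=least_squares(lambda p:np.r_[proj(t,p)[0]-[485.2,255],proj(s,p)[0]-[389,157.2]],[400,-300,12]);print('disc',r.x.round(1),r.fun.round(1))
b=P([(449,434),(n,n),(748,545),(460,543)],400,300,350,120)
# plate corners in side: back-left, back-right, front-right, front-left ; find mapping by listing ground pts
def bp(c,px,z):
    K,T=np.array(c["camera_matrix"]),np.array(c["cam_to_world"]); d=T[:3,:3]@np.linalg.solve(K,[*px,1]); return T[:3,3]+d*(z-T[2,3])/d[2]
for px in b: print('side',bp(s,px,12).round(1))
for px in [(452,236),(523,270),(487,291)]: print('top',bp(t,px,12).round(1))
E
```

```text
[[ 0.377 -0.     0.926]
 [-0.926  0.001  0.377]
 [-0.001 -1.     0.   ]]
spacer [ 6.13901e+02 -1.02512e+02  1.19470e+01 -5.28000e-01] [ 0.2 -0.8  0.6 -0.   0.4  1.3 -0.5  0.6 -0.9 -0.  -0.1  0.5  0.1  0.6
 -0.4 -1. ]
   zfix [ 6.11400e+02 -9.89650e+01 -4.36397e+02 -5.29000e-01]
glass [ 5.86479e+02  1.28971e+02  7.81700e+00 -5.70000e-02] [-0.6 -0.9  1.2 -1.1  1.2  1.6 -0.7  1.4 -0.7 -0.6 -0.7  0.1  0.1  0.1
 -0.1  0.7]
   zfix [ 5.84575e+02  1.30795e+02  2.24290e+01 -5.80000e-02]
blue [4.25073e+02 3.58161e+02 1.42550e+01 1.63000e-01] [ 0.5 -0.3  0.1 -0.6 -0.1  0.6  0.1  0.5 -0.6  1.1  0.1 -0.8  0.3 -1.
 -0.1  0.8]
   zfix [4.24369e+02 3.58809e+02 1.49710e+01 1.63000e-01]
disc [ 475.9 -329.3    9.1] [-0. -0.  0.  0.]
side [ 564.2 -335.3   12. ]
side [nan nan nan]
side [ 384.7 -311.5   12. ]
side [ 521.  -246.1   12. ]
top [ 523.9 -251.4   12. ]
top [ 437.  -415.9   12. ]
top [ 389.5 -325.    12. ]
```

```bash
python3 -c "
from h import *
plan(476,-329,230,.48); plan(611,-99,200,-.529)"
```

```text
tcp [ 235.7 -578.6  230.9] z-heading 0.387 j6 -0.00  roll -0.093 (alt 3.048) slide now [-0.1406  0.001   0.3167] after roll [-0.1105  0.001   0.3284] w 85.5 F [0.4 0.9 0.4]
tcp [ 235.7 -578.6  230.9] z-heading 0.387 j6 -0.00  roll 0.916 (alt -2.226) slide now [-0.3026  0.0311  0.5285] after roll [-0.6035  0.0311  0.082 ] w 85.5 F [0.4 0.9 0.4]
```

Call:
{"method": "carry_out", "body": {"increments": [{"slide":[0,0,0],"roll":-0.093},{"slide":[-0.014,0,0.041],"roll":0},{"slide":[-0.014,0,0.041],"roll":0},{"slide":[-0.014,0,0.041],"roll":0},{"slide":[-0.014,0,0.041],"roll":0},{"slide":[-0.014,0,0.041],"roll":0},{"slide":[-0.014,0,0.041],"roll":0},{"slide":[-0.014,0,0.041],"roll":0},{"slide":[-0.014,0,0.041],"roll":0},{"slide":[0,0,0],"roll":0},{"slide":[0,0,0],"roll":0}], "fingers": 0.0854}}

```text
clock: 1.35
position: [482.2, -318.3, 229.9]
tcp_rot: [-0.605, 0.605, -0.366, 0.367]
ft_force: [0.2, -0.1, 0.8]
grip_width: 85.5
```

```bash
python3 - <<'E'
from h import *
import cv2,pickle
plan(476,-329,230,.48)
c=camera("wrist"); pickle.dump(c,open("w1.pkl","wb")); im=c["color"][:,:,::-1]
p=proj(c,rect([476,-329,12,.48],154,100)); print(p.round(1), proj(c,[476,-329,12]))
cv2.imwrite("pics/w1.png",im)
E
```

```text
tcp [ 482.2 -318.3  229.9] z-heading 0.481 j6 0.50  roll 0.001 (alt -3.140) slide now [ 0.0066 -0.0001 -0.0105] after roll [ 0.0066 -0.0001 -0.0105] w 85.5 F [ 0.2 -0.1  0.8]
[[275.  130.9]
 [384.5 131.1]
 [377.2 286.6]
 [279.9 286.4]] [[329.13841064 213.37060779]]
```

View pics/w1.png

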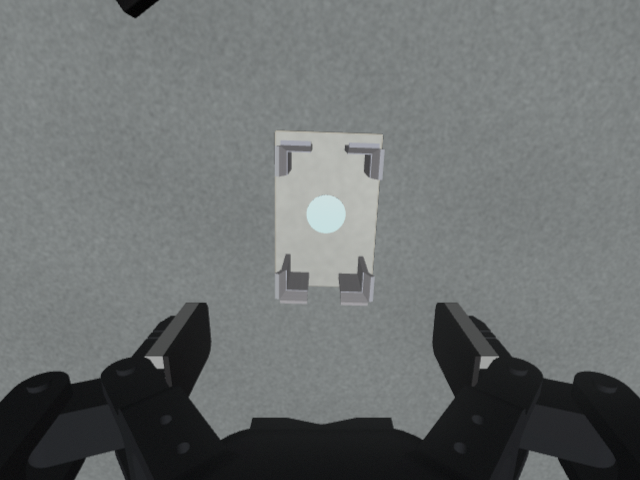

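Wrist view: the holder's far corners are about (275,131) and (383,134) and the disc is at (326,214). The prediction fits within 3 px, with a slightly different yaw. I'll refine from the edges.

```bash
python3 - <<'E'
from h import *
import cv2,pickle
c=pickle.load(open("w1.pkl","rb")); g=cv2.cvtColor(c["color"],cv2.COLOR_RGB2GRAY).astype(float)
def sub(line):  # largest gradient subpixel
    d=np.abs(np.diff(cv2.GaussianBlur(line.reshape(1,-1),(5,1),0).ravel())); k=d.argmax(); w=d[max(k-3,0):k+4]; return max(k-3,0)+(w*np.arange(len(w))).sum()/w.sum()+.5
def edge(rng,f):
    p=np.array([(t,f(t)) for t in rng]); k=np.polyfit(p[:,0],p[:,1],1); r=p[:,1]-np.polyval(k,p[:,0]); m=abs(r)<np.median(abs(r))*3+.2; return np.polyfit(p[m,0],p[m,1],1),r[m].std()
T,e1=edge(range(282,378,3),lambda u:120+sub(g[120:140,u]))
L,e2=edge(range(182,250,3),lambda v:262+sub(g[v,262:287]))
R,e3=edge(range(185,250,3),lambda v:366+sub(g[v,366:392]))
print(T,L,R,e1,e2,e3)
def bp(px,z):
    K,M=np.array(c["camera_matrix"]),np.array(c["cam_to_world"]); d=M[:3,:3]@np.linalg.solve(K,[*px,1]); return (M[:3,3]+d*(z-M[2,3])/d[2])[:2]
l=[bp((np.polyval(L,v),v),12) for v in(185,245)]; r=[bp((np.polyval(R,v),v),12) for v in(185,245)]; t=[bp((u,np.polyval(T,u)),12) for u in(282,378)]
an=lambda a:np.arctan2(*(a[0]-a[1])[::-1])
print("yaws",an(l),an(r),an(t)+np.pi/2)
yaw=np.mean([an(l),an(r)]); ax=np.array([np.cos(yaw),np.sin(yaw)]); ay=np.array([-ax[1],ax[0]])
cy=(np.mean(l,0)@ay+np.mean(r,0)@ay)/2; print("width",np.mean(l,0)@ay-np.mean(r,0)@ay)
cx=np.mean(t,0)@ax-77; print("centre",cx*ax+cy*ay)
m=((c["color"][...,2].astype(int)-c["color"][...,0])>12).astype(np.uint8); m[:185]=0;m[240:]=0;m[:,:300]=0;m[:,352:]=0
M=cv2.moments(m,True); d=(M["m10"]/M["m00"],M["m01"]/M["m00"]); print("disc",d,bp(d,12),M["m00"])
E
```

```text
[3.50224818e-02 1.20707116e+02] [2.78020902e-03 2.74056425e+02] [-7.33808741e-02  3.91866245e+02] 0.11475018377387525 0.08467913166541877 0.20773998849885816
yaws 0.44937768303873127 0.45125616771926624 3.5895484296770297
width 98.52935655442485
centre [ 473.37664198 -326.27456302]
disc (325.63004291845493, 213.69442060085836) [ 474.13802679 -326.13209908] 1165.0
```

```bash
python3 -c "
from h import *
plan(611,-99,160,-.529)"
```

```text
tcp [ 482.1 -318.5  229.9] z-heading 0.480 j6 0.50  roll 1.009 (alt -2.132) slide now [-0.1351  0.07    0.2157] after roll [-0.2545  0.07    0.0005] w 85.6 F [ 0.1  0.5 -0. ]
```

Call:
{"method": "carry_out", "body": {"increments": [{"slide":[0,0,0],"roll":0.144},{"slide":[0,0,0],"roll":0.144},{"slide":[0,0,0],"roll":0.144},{"slide":[0,0,0],"roll":0.144},{"slide":[0,0,0],"roll":0.144},{"slide":[0,0,0],"roll":0.144},{"slide":[0,0,0],"roll":0.144},{"slide":[-0.03,0.008,0],"roll":0},{"slide":[-0.048,0.014,0],"roll":0},{"slide":[-0.048,0.014,0],"roll":0},{"slide":[-0.048,0.014,0],"roll":0},{"slide":[-0.048,0.014,0],"roll":0}]}}

```text
clock: 2.6
position: [595.4, -148.1, 165.7]
tcp_rot: [-0.332, 0.333, -0.622, 0.626]
ft_force: [0.5, -1.1, 0.3]
grip_width: 85.6
```

Call:
{"method": "carry_out", "body": {"increments": [{"slide":[-0.025,0.006,0],"roll":0},{"slide":[0,0,0],"roll":0},{"slide":[0,0,0],"roll":0},{"slide":[0,0,0],"roll":0}]}}

```text
clock: 3.0
position: [609.5, -126.9, 156.9]
tcp_rot: [-0.331, 0.334, -0.623, 0.626]
ft_force: [-0.2, -0.9, 0.3]
grip_width: 85.8
```

```bash
cat >> h.py <<'E'
import cv2
def look(name,q,h,L=110,W=60):
    c=camera("wrist"); im=c["color"][:,:,::-1].copy(); import pickle; pickle.dump(c,open(name+".pkl","wb"))
    px=proj(c,rect([*q[:2],h,q[2]],L,W)); print("predicted top corners",px.round(1).tolist())
    u,v=px.mean(0).astype(int); a=max(u-120,0); b=max(v-90,0); cr=cv2.resize(im[b:b+180,a:a+240],None,fx=3,fy=3,interpolation=cv2.INTER_CUBIC)
    for k in range(0,240,20): cv2.putText(cr,str(a+k),(k*3,10),0,.35,(255,255,255),1); cv2.line(cr,(k*3,12),(k*3,18),(255,255,255),1)
    for k in range(0,180,20): cv2.putText(cr,str(b+k),(8,k*3+4),0,.35,(255,255,255),1); cv2.line(cr,(0,k*3),(6,k*3),(255,255,255),1)
    cv2.imwrite("pics/"+name+".png",cr); return c
E
python3 - <<'E'
from h import *
plan(611,-99,160,-.529)
look("sp1",[611,-99,-.529],20)
E
```

```text
tcp [ 609.5 -126.9  156.9] z-heading -0.592 j6 1.96  roll -0.063 (alt 3.079) slide now [-0.024  -0.0033 -0.0143] after roll [-0.0248 -0.0033 -0.0127] w 85.8 F [-0.2 -0.9  0.3]
predicted top corners [[241.3, 171.8], [323.6, 166.6], [331.8, 304.1], [257.9, 308.4]]
```

View pics/sp1.png

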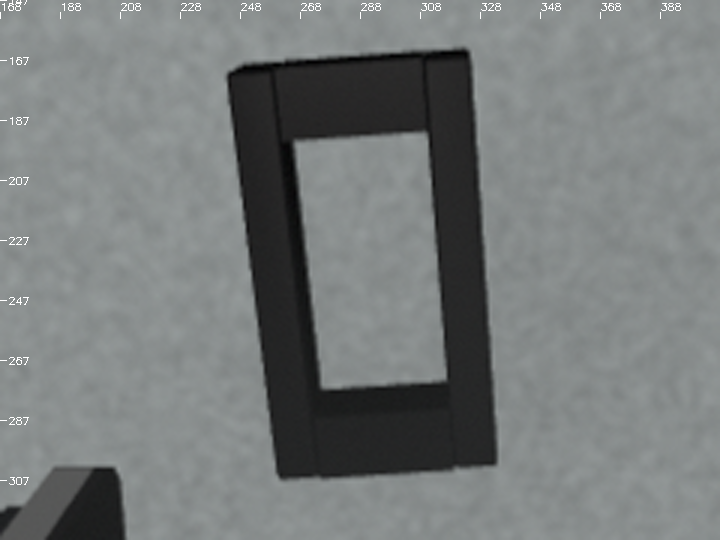

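Spacer crop (offset 168,147, 3x): top corners are about (244.7,171.3), (324,165.5), (333.7,301.7) and (261.7,306.3), within 3 px of the prediction.

```bash
python3 - <<'E'
from h import *
import pickle
c=pickle.load(open("sp1.pkl","rb"))
a=np.array([[244.7,171.3],[324,165.5],[333.7,301.7],[261.7,306.3]])
print(fit([(c,a)],110,60,[611,-99,20,-.5])); q,e=fit([(c,a)],110,60,[611,-99,20,-.5],20); print(q,e)
plan(q[0],q[1],60,q[3])
E
```

```text
(array([ 6.10048431e+02, -1.00138046e+02,  1.50943870e+01, -5.19937409e-01]), array([-0.7,  0.4,  0.8,  0.3,  0.3, -0.5, -0.4, -0.2]))
[ 6.10878291e+02 -1.01159389e+02  1.87875046e+01 -5.20190729e-01] [-1.5 -0.6  1.4 -0.8  1.   0.8 -0.9  1.2]
tcp [ 609.4 -127.1  157. ] z-heading -0.592 j6 1.96  roll -0.072 (alt 3.070) slide now [-0.0229  0.0968 -0.0134] after roll [-0.0238  0.0968 -0.0118] w 85.3 F [0.2 0.3 0.1]
```

Call:
{"method": "carry_out", "body": {"increments": [{"slide":[0,0,0],"roll":-0.072},{"slide":[-0.024,0.03,-0.012],"roll":0},{"slide":[0,0.03,0],"roll":0},{"slide":[0,0,0],"roll":0},{"slide":[0,0,0],"roll":0},{"slide":[0,0,0],"roll":0}]}}

```text
clock: 3.65
position: [610.8, -108.7, 101.1]
tcp_rot: [-0.353, 0.352, -0.61, 0.616]
ft_force: [0.5, -0.2, 0.5]
grip_width: 85.4
```

```bash
python3 -c "
from h import *
plan(610.5,-100.7,2,-.52)"
```

```text
tcp [ 610.8 -108.7  101.1] z-heading -0.528 j6 1.93  roll -0.008 (alt 3.134) slide now [-0.0071  0.099  -0.0052] after roll [-0.0072  0.099  -0.0051] w 85.4 F [ 0.5 -0.2  0.5]
```

Call:
{"method": "carry_out", "body": {"increments": [{"slide":[-0.009,0.03,-0.006],"roll":0},{"slide":[0,0.03,0],"roll":0},{"slide":[0,0,0],"roll":0},{"slide":[0,0,0],"roll":0}]}}

```text
clock: 4.05
position: [615.4, -101.3, 47.3]
tcp_rot: [-0.355, 0.348, -0.608, 0.619]
ft_force: [0.6, 0.5, -0.2]
grip_width: 85.5
```

```bash
python3 -c "
from h import *
plan(610.5,-100.7,2,-.52)"
```

```text
tcp [ 615.4 -101.3   47.3] z-heading -0.531 j6 1.95  roll -0.011 (alt 3.131) slide now [ 0.002   0.0452 -0.0054] after roll [ 0.0019  0.0452 -0.0054] w 85.5 F [ 0.6  0.5 -0.2]
```

Call:
{"method": "carry_out", "body": {"increments": [{"slide":[0.002,0.018,-0.006],"roll":-0.011},{"slide":[0,0.018,0],"roll":0},{"slide":[0,0.01,0],"roll":0},{"slide":[0,0,0],"roll":0},{"slide":[0,0,0],"roll":0}]}}

```text
clock: 4.55
position: [616.0, -102.6, 9.5]
tcp_rot: [-0.361, 0.348, -0.603, 0.62]
ft_force: [0.5, 0.1, -0.1]
grip_width: 85.4
```

```bash
sed -i 's/print("tcp"/print("yaxis",R[:,1].round(3),"tcp"/' h.py; python3 -c "
from h import *
plan(610.5,-100.7,2,-.52)"
```

```text
yaxis [ 0.028 -0.012 -1.   ] tcp [ 616.  -102.6    9.5] z-heading -0.521 j6 1.94  roll -0.001 (alt 3.141) slide now [ 0.0011  0.0073 -0.006 ] after roll [ 0.0011  0.0073 -0.006 ] w 85.4 F [ 0.5  0.1 -0.1]
```

Call:
{"method": "carry_out", "body": {"increments": [{"slide":[0.001,0.005,-0.007],"roll":0},{"slide":[0,0.005,-0.002],"roll":0},{"slide":[0,0,0],"roll":0},{"slide":[0,0,0],"roll":0}]}}

```text
clock: 4.95
position: [608.7, -99.1, 1.0]
tcp_rot: [-0.362, 0.347, -0.602, 0.621]
ft_force: [0.1, -0.3, -0.0]
grip_width: 85.6
```

```bash
python3 - <<'E'
from h import *
plan(610.5,-100.7,2,-.52)
c=camera("wrist"); cv2.imwrite("pics/sp2.png",c["color"][:,:,::-1])
E
```

```text
yaxis [ 0.031 -0.012 -0.999] tcp [608.7 -99.1   1. ] z-heading -0.521 j6 1.94  roll -0.001 (alt 3.141) slide now [ 0.0005 -0.0009  0.0024] after roll [ 0.0005 -0.0009  0.0024] w 85.6 F [ 0.1 -0.3 -0. ]
```

View pics/sp2.png

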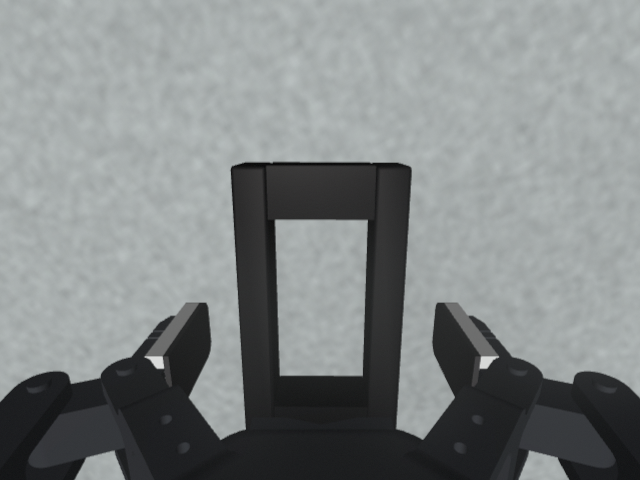

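Viewed picture 8: the frame is centred between the open pads, and the jaws are square to it. Gripping now.

Call:
{"method": "carry_out", "body": {"increments": [{"slide":[0,0,0],"roll":0},{"slide":[0,0,0],"roll":0},{"slide":[0,0,0],"roll":0},{"slide":[0,0,0],"roll":0},{"slide":[0,0,0],"roll":0},{"slide":[0,0,0],"roll":0},{"slide":[0,0,0],"roll":0},{"slide":[0,0,0],"roll":0}], "fingers": 0.05, "force": 60}}

```text
clock: 5.8
position: [609.0, -99.0, 1.6]
tcp_rot: [-0.362, 0.347, -0.602, 0.621]
ft_force: [-0.5, 1.4, 1.8]
grip_width: 58.4
```

Call:
{"method": "carry_out", "body": {"increments": [{"slide":[0,-0.01,0],"roll":0},{"slide":[0,-0.02,0],"roll":0},{"slide":[0,-0.03,0],"roll":0},{"slide":[0,-0.03,0],"roll":0},{"slide":[0,-0.03,0],"roll":0},{"slide":[0,-0.01,0],"roll":0},{"slide":[0,0,0],"roll":0},{"slide":[0,0,0],"roll":0}]}}

```text
clock: 6.6
position: [602.8, -97.2, 135.9]
tcp_rot: [-0.361, 0.348, -0.603, 0.62]
ft_force: [-0.4, -0.1, -3.1]
grip_width: 58.6
```

```bash
python3 - <<'E'
from h import *
plan(474,-326.2,130,.449)
c=camera("wrist"); cv2.imwrite("pics/sp3.png",c["color"][:,:,::-1])
E
```

```text
yaxis [ 0.028 -0.012 -1.   ] tcp [602.8 -97.2 135.9] z-heading -0.521 j6 1.94  roll -0.970 (alt 2.172) slide now [0.2628 0.005  0.0021] after roll [ 0.1503  0.005  -0.2155] w 58.6 F [-0.4 -0.1 -3.1]
```

Call:
{"method": "carry_out", "body": {"increments": [{"slide":[0,0,0],"roll":-0.121},{"slide":[0,0,0],"roll":-0.121},{"slide":[0,0,0],"roll":-0.121},{"slide":[0,0,0],"roll":-0.121},{"slide":[0,0,0],"roll":-0.121},{"slide":[0,0,0],"roll":-0.121},{"slide":[0,0,0],"roll":-0.121},{"slide":[0,0,0],"roll":-0.121},{"slide":[0,0,0],"roll":0},{"slide":[0,0,0],"roll":0}]}}

```text
clock: 7.65
position: [593.1, -95.8, 117.3]
tcp_rot: [-0.603, 0.607, -0.365, 0.367]
ft_force: [0.4, -0.1, -2.7]
grip_width: 58.6
```

Call:
{"method": "carry_out", "body": {"increments": [{"slide":[0.014,0,-0.02],"roll":0},{"slide":[0.017,0,-0.025],"roll":0},{"slide":[0.017,0,-0.025],"roll":0},{"slide":[0.017,0,-0.025],"roll":0},{"slide":[0.017,0,-0.025],"roll":0},{"slide":[0.017,0,-0.025],"roll":0},{"slide":[0.017,0,-0.025],"roll":0},{"slide":[0.017,0,-0.025],"roll":0},{"slide":[0.01,0,-0.015],"roll":0},{"slide":[0,0,0],"roll":0},{"slide":[0,0,0],"roll":0}]}}

```text
clock: 8.75
position: [463.9, -324.9, 112.6]
tcp_rot: [-0.596, 0.601, -0.378, 0.375]
ft_force: [0.7, 0.2, -1.7]
grip_width: 58.6
```

```bash
python3 - <<'E'
from h import *
plan(474,-326.2,100,.449)
E
```

```text
yaxis [-0.006 -0.004 -1.   ] tcp [ 463.9 -324.9  112.6] z-heading 0.447 j6 0.52  roll -0.002 (alt 3.140) slide now [0.0056 0.0125 0.0087] after roll [0.0056 0.0125 0.0087] w 58.6 F [ 0.7  0.2 -1.7]
```

Call:
{"method": "carry_out", "body": {"increments": [{"slide":[0.006,0.01,0.007],"roll":0},{"slide":[0,0.01,0],"roll":0},{"slide":[0,0,0],"roll":0},{"slide":[0,0,0],"roll":0}]}}

```text
clock: 9.15
position: [474.8, -324.9, 89.6]
tcp_rot: [-0.596, 0.601, -0.378, 0.375]
ft_force: [0.1, -0.0, -2.2]
grip_width: 58.4
```

```bash
python3 - <<'E'
from h import *
plan(474-1.8,-326.2-.9,80,.449)
c=camera("wrist"); w=c["color"][:,:,::-1]; s=camera("side")["color"][:,:,::-1][110:190,340:450]
w=cv2.resize(w,(480,360)); s=cv2.resize(s,(495,360),interpolation=cv2.INTER_CUBIC)
cv2.imwrite("pics/sp4.png",np.hstack([w,s])[:, :975]); im=np.vstack([w,cv2.resize(s,(480,349))]); cv2.imwrite("pics/sp4.png",cv2.resize(np.hstack([w,s]),(800,295)))
E
```

```text
yaxis [-0.007 -0.003 -1.   ] tcp [ 474.8 -324.9   89.6] z-heading 0.447 j6 0.53  roll -0.002 (alt 3.140) slide now [ 0.0008  0.0096 -0.0032] after roll [ 0.0008  0.0096 -0.0032] w 58.4 F [ 0.1 -0.  -2.2]
```

View pics/sp4.png

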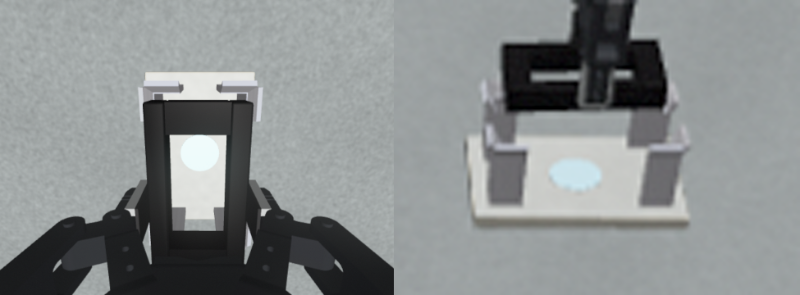

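Picture 9: the frame hangs level above the guides, with its window centred on the disc. Lowering in stages.

Call:
{"method": "carry_out", "body": {"increments": [{"slide":[0.001,0.006,-0.003],"roll":0},{"slide":[0,0.01,-0.001],"roll":0},{"slide":[0,0,0],"roll":0},{"slide":[0,0,0],"roll":0}]}}

```text
clock: 9.65
position: [471.0, -327.9, 72.9]
tcp_rot: [-0.596, 0.601, -0.378, 0.375]
ft_force: [-0.7, -0.1, -1.3]
grip_width: 58.5
```

```bash
python3 -c "
from h import *
plan(474-1.8,-326.2-.9,13.6,.449)"
```

```text
yaxis [-0.007 -0.003 -1.   ] tcp [ 471.  -327.9   72.9] z-heading 0.447 j6 0.52  roll -0.002 (alt 3.140) slide now [-0.0002  0.0593  0.0019] after roll [-0.0002  0.0593  0.0019] w 58.5 F [-0.7 -0.1 -1.3]
```

Call:
{"method": "carry_out", "body": {"increments": [{"slide":[0,0.01,0.001],"roll":0},{"slide":[0,0.01,0],"roll":0},{"slide":[0,0.01,0],"roll":0},{"slide":[0,0,0],"roll":0},{"slide":[0,0,0],"roll":0}]}}

```text
clock: 10.15
position: [471.5, -327.5, 39.8]
tcp_rot: [-0.596, 0.601, -0.378, 0.375]
ft_force: [0.4, 0.2, -1.6]
grip_width: 58.5
```

```bash
python3 -c "
from h import *
plan(474-1.8,-326.2-.9,13.6,.449)"
```

```text
yaxis [-0.007 -0.003 -1.   ] tcp [ 471.5 -327.5   39.8] z-heading 0.447 j6 0.52  roll -0.002 (alt 3.140) slide now [-0.      0.0262  0.001 ] after roll [-0.      0.0262  0.001 ] w 58.5 F [ 0.4  0.2 -1.6]
```

Call:
{"method": "carry_out", "body": {"increments": [{"slide":[0,0.01,0.001],"roll":0},{"slide":[0,0.008,0],"roll":0},{"slide":[0,0,0],"roll":0},{"slide":[0,0,0],"roll":0}]}}

```text
clock: 10.55
position: [472.6, -327.2, 20.3]
tcp_rot: [-0.596, 0.601, -0.378, 0.375]
ft_force: [0.7, -0.7, -1.9]
grip_width: 58.7
```

Call:
{"method": "carry_out", "body": {"increments": [{"slide":[0,0.002,0],"roll":0},{"slide":[0,0,0],"roll":0}]}}

```text
clock: 10.75
position: [472.7, -327.2, 18.3]
tcp_rot: [-0.596, 0.601, -0.378, 0.375]
ft_force: [0.4, -0.0, -1.1]
grip_width: 58.3
```

Call:
{"method": "carry_out", "body": {"increments": [{"slide":[0,0.002,0],"roll":0},{"slide":[0,0,0],"roll":0}]}}

```text
clock: 10.95
position: [472.9, -327.4, 16.5]
tcp_rot: [-0.596, 0.601, -0.378, 0.376]
ft_force: [-0.8, 1.1, -1.3]
grip_width: 58.8
```

Call:
{"method": "carry_out", "body": {"increments": [{"slide":[0,0.0015,0],"roll":0},{"slide":[0,0,0],"roll":0}]}}

```text
clock: 11.15
position: [473.1, -327.7, 15.5]
tcp_rot: [-0.596, 0.601, -0.378, 0.376]
ft_force: [-1.3, 0.3, 2.0]
grip_width: 58.6
```

Call:
{"method": "carry_out", "body": {"increments": [{"slide":[0,0.0015,0],"roll":0},{"slide":[0,0,0],"roll":0}]}}

```text
clock: 11.35
position: [473.0, -327.8, 14.9]
tcp_rot: [-0.596, 0.601, -0.378, 0.376]
ft_force: [-2.1, 2.1, 6.4]
grip_width: 58.4
```

```bash
python3 - <<'E'
from h import *
plan(474-1.8,-326.2-.9,13.6,.449)
E
```

```text
yaxis [-0.006 -0.004 -1.   ] tcp [ 473.  -327.8   14.9] z-heading 0.447 j6 0.53  roll -0.002 (alt 3.140) slide now [-0.001   0.0013 -0.0004] after roll [-0.001   0.0013 -0.0004] w 58.4 F [-2.1  2.1  6.4]
```

Call:
{"method": "carry_out", "body": {"increments": [{"slide":[0,0.0015,0],"roll":0},{"slide":[0,0,0],"roll":0}], "force": 20}}

```text
clock: 11.55
position: [472.9, -327.9, 14.5]
tcp_rot: [-0.596, 0.601, -0.377, 0.376]
ft_force: [-1.3, 0.1, 2.3]
grip_width: 58.6
```

Call:
{"method": "carry_out", "body": {"increments": [{"slide":[0,0,0],"roll":0},{"slide":[0,0,0],"roll":0},{"slide":[0,0,0],"roll":0},{"slide":[0,0,0],"roll":0}], "fingers": 0.078}}

```text
clock: 11.95
position: [473.4, -328.2, 14.6]
tcp_rot: [-0.596, 0.601, -0.377, 0.376]
ft_force: [0.4, 0.4, 0.0]
grip_width: 78.1
```

Call:
{"method": "carry_out", "body": {"increments": [{"slide":[0,-0.01,0],"roll":0},{"slide":[0,-0.015,0],"roll":0},{"slide":[0,-0.015,0],"roll":0},{"slide":[0,-0.02,0],"roll":0},{"slide":[0,-0.02,0],"roll":0},{"slide":[0,-0.02,0],"roll":0},{"slide":[0,0,0],"roll":0},{"slide":[0,0,0],"roll":0}]}}

```text
clock: 12.75
position: [474.7, -328.1, 125.8]
tcp_rot: [-0.596, 0.601, -0.375, 0.378]
ft_force: [0.1, 1.3, -0.7]
grip_width: 77.9
```

```bash
python3 - <<'E'
from h import *
import pickle
plan(585,131,160,-.058)
c=camera("wrist"); pickle.dump(c,open("sp5.pkl","wb")); print(proj(c,rect([474,-326.2,32,.449],110,60)).round(1).tolist())
im=c["color"][:,:,::-1]; cv2.imwrite("pics/sp5.png",im[80:400,150:500])
d=camera("top"); u,v=proj(d,[585,131,14])[0].astype(int); pickle.dump(d,open("top5.pkl","wb"))
E
```

```text
yaxis [-0.001 -0.007 -1.   ] tcp [ 474.7 -328.1  125.8] z-heading 0.448 j6 0.52  roll 0.506 (alt -2.636) slide now [-0.366  -0.0376  0.2979] after roll [-0.4645 -0.0376  0.0834] w 77.9 F [ 0.1  1.3 -0.7]
[[269.1, 152.9], [367.9, 152.7], [362.5, 315.3], [275.6, 315.7]]
```

View pics/sp5.png

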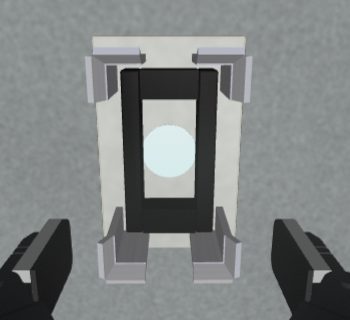

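Picture 10: the spacer lies flat between the guides and is released. Its corners (full frame about (271,149) to (363,313)) are within about 2 mm of the centred prediction. Now the glass. Colour segmentation will locate it and the blue frame.

Call:
{"method": "carry_out", "body": {"increments": [{"slide":[0,-0.01,0],"roll":0.126},{"slide":[0,-0.01,0],"roll":0.126},{"slide":[0,-0.01,0],"roll":0.126},{"slide":[0,0,0],"roll":0.126},{"slide":[-0.025,0,0.004],"roll":0},{"slide":[-0.036,0,0.0065],"roll":0},{"slide":[-0.036,0,0.0065],"roll":0},{"slide":[-0.036,0,0.0065],"roll":0},{"slide":[-0.036,0,0.0065],"roll":0},{"slide":[-0.036,0,0.0065],"roll":0},{"slide":[-0.036,0,0.0065],"roll":0},{"slide":[-0.036,0,0.0065],"roll":0}], "fingers": 0.0854}}

```text
clock: 14.05
position: [540.9, -47.6, 143.6]
tcp_rot: [0.473, -0.483, 0.525, -0.516]
ft_force: [0.7, -0.5, -1.1]
grip_width: 85.4
```

Call:
{"method": "carry_out", "body": {"increments": [{"slide":[-0.036,0,0.0065],"roll":0},{"slide":[-0.036,0,0.0065],"roll":0},{"slide":[-0.036,0,0.0065],"roll":0},{"slide":[-0.036,0,0.0065],"roll":0},{"slide":[-0.03,0,0.0065],"roll":0},{"slide":[-0.015,0,0.0065],"roll":0},{"slide":[0,0,0],"roll":0},{"slide":[0,0,0],"roll":0}]}}

```text
clock: 14.85
position: [593.3, 148.6, 134.3]
tcp_rot: [0.471, -0.488, 0.527, -0.513]
ft_force: [-1.0, -0.5, 0.1]
grip_width: 85.2
```

```bash
cat >> h.py <<'E'
def seg(name,kind,q,h,L,W):  # colour segmentation of the piece's top face in the wrist view, pose at height h
    import pickle
    c=camera("wrist"); pickle.dump(c,open(name+".pkl","wb")); cv2.imwrite("pics/"+name+".png",c["color"][:,:,::-1])
    hsv=cv2.cvtColor(c["color"],cv2.COLOR_RGB2HSV); lo,hi={"amber":((10,120,100),(35,255,255)),"blue":((100,120,60),(130,255,255))}[kind]
    m=cv2.inRange(hsv,lo,hi); n,l,st,ce=cv2.connectedComponentsWithStats(m); k=1+st[1:,4].argmax()
    cn=max(cv2.findContours((l==k).astype(np.uint8),0,1)[0],key=cv2.contourArea); hull=cv2.convexHull(cn)
    K,T=np.array(c["camera_matrix"]),np.array(c["cam_to_world"])
    d=(np.c_[hull[:,0,:]+0.0,np.ones(len(hull))]@np.linalg.inv(K).T)@T[:3,:3].T; p=T[:3,3]+d*((h-T[2,3])/d[:,2])[:,None]
    (cx,cy),wh,a=cv2.minAreaRect(p[:,:2].astype(np.float32)); a=np.deg2rad(a if wh[0]>wh[1] else a+90); a=(a-q+np.pi/2)%np.pi-np.pi/2+q
    print(name,"bbox",st[k],"centre %.1f %.1f size %s yaw %.3f"%(cx,cy,np.round(wh,1),a),hull[:,0].min(0),hull[:,0].max(0)); return cx,cy,a
E
python3 - <<'E'
from h import *
q=seg("gl1","amber",-.058,14,106,56)
plan(q[0],q[1],-2,q[2])
E
```

```text
gl1 bbox [ 309  162   77  136 9765] centre 584.7 130.8 size [ 51.9 101.4] yaw -0.062 [309 162] [385 297]
yaxis [-0.031 -0.002 -1.   ] tcp [593.2 148.3 134.4] z-heading -0.081 j6 1.89  roll -0.019 (alt 3.122) slide now [ 0.0175  0.1366 -0.0028] after roll [ 0.0174  0.1366 -0.0032] w 85.1 F [0.7 0.3 0.2]
```

Call:
{"method": "carry_out", "body": {"increments": [{"slide":[0,0,0],"roll":-0.019},{"slide":[0.017,0.02,-0.004],"roll":0},{"slide":[0,0.03,0],"roll":0},{"slide":[0,0.03,0],"roll":0},{"slide":[0,0,0],"roll":0},{"slide":[0,0,0],"roll":0}]}}

```text
clock: 15.5
position: [585.7, 124.2, 54.8]
tcp_rot: [0.476, -0.492, 0.522, -0.509]
ft_force: [0.4, 0.5, 0.7]
grip_width: 85.8
```

```bash
python3 - <<'E'
from h import *
plan(584.7,130.8,-2,-.062)
E
```

```text
yaxis [-0.029 -0.002 -1.   ] tcp [585.7 124.2  54.8] z-heading -0.063 j6 1.84  roll -0.001 (alt 3.140) slide now [-0.0067  0.0568  0.0002] after roll [-0.0067  0.0568  0.0002] w 85.8 F [0.4 0.5 0.7]
```

Call:
{"method": "carry_out", "body": {"increments": [{"slide":[-0.006,0.01,0],"roll":0},{"slide":[0,0.015,0],"roll":0},{"slide":[0,0.015,0],"roll":0},{"slide":[0,0.008,0],"roll":0},{"slide":[0,0,0],"roll":0},{"slide":[0,0,0],"roll":0}]}}

```text
clock: 16.1
position: [586.9, 130.8, 6.1]
tcp_rot: [0.477, -0.491, 0.521, -0.51]
ft_force: [-0.2, -0.7, 0.0]
grip_width: 85.4
```

```bash
python3 - <<'E'
from h import *
plan(584.7,130.8,-1,-.062)
E
```

```text
yaxis [-0.025 -0.001 -1.   ] tcp [586.9 130.8   6.1] z-heading -0.063 j6 1.84  roll -0.001 (alt 3.141) slide now [ 0.0002  0.0072 -0.002 ] after roll [ 0.0002  0.0072 -0.002 ] w 85.4 F [-0.2 -0.7  0. ]
```

Call:
{"method": "carry_out", "body": {"increments": [{"slide":[0,0.004,-0.002],"roll":0},{"slide":[0,0.003,0],"roll":0},{"slide":[0,0,0],"roll":0},{"slide":[0,0,0],"roll":0}]}}

```text
clock: 16.5
position: [585.1, 131.1, -0.5]
tcp_rot: [0.478, -0.49, 0.521, -0.51]
ft_force: [0.1, 0.5, 1.1]
grip_width: 85.7
```

Call:
{"method": "carry_out", "body": {"increments": [{"slide":[0,0,0],"roll":0},{"slide":[0,0,0],"roll":0},{"slide":[0,0,0],"roll":0},{"slide":[0,0,0],"roll":0},{"slide":[0,0,0],"roll":0},{"slide":[0,0,0],"roll":0},{"slide":[0,0,0],"roll":0}], "fingers": 0.05, "force": 60}}

```text
clock: 17.2
position: [585.4, 131.1, 0.4]
tcp_rot: [0.478, -0.49, 0.521, -0.51]
ft_force: [0.2, 0.4, 0.4]
grip_width: 58.0
```

```bash
python3 - <<'E'
from h import *
plan(584.7,130.8,100,-.062)
E
```

```text
yaxis [-0.023 -0.001 -1.   ] tcp [5.854e+02 1.311e+02 4.000e-01] z-heading -0.063 j6 1.84  roll -0.001 (alt 3.141) slide now [ 0.0006 -0.0996 -0.003 ] after roll [ 0.0006 -0.0996 -0.003 ] w 58.0 F [0.2 0.4 0.4]
```

Call:
{"method": "carry_out", "body": {"increments": [{"slide":[0,-0.01,0],"roll":0},{"slide":[0,-0.02,0],"roll":0},{"slide":[0,-0.025,0],"roll":0},{"slide":[0,-0.025,0],"roll":0},{"slide":[0,-0.025,0],"roll":0},{"slide":[0,-0.02,0],"roll":0},{"slide":[0,0,0],"roll":0},{"slide":[0,0,0],"roll":0}]}}

```text
clock: 18.0
position: [586.8, 130.8, 131.2]
tcp_rot: [0.477, -0.491, 0.521, -0.51]
ft_force: [-1.1, 0.4, -3.0]
grip_width: 58.1
```

Call:
{"method": "carry_out", "body": {"increments": [{"slide":[0,0,0],"roll":-0.085},{"slide":[0,0,0],"roll":-0.085},{"slide":[0,0,0],"roll":-0.085},{"slide":[0,0,0],"roll":-0.085},{"slide":[0,0,0],"roll":-0.085},{"slide":[0,0,0],"roll":-0.085},{"slide":[0,0,0],"roll":0},{"slide":[0,0,0],"roll":0}]}}

```text
clock: 18.8
position: [580.3, 129.3, 120.3]
tcp_rot: [-0.592, 0.611, -0.383, 0.36]
ft_force: [-0.1, 0.5, -2.3]
grip_width: 58.0
```

```bash
python3 - <<'E'
from h import *
plan(474,-326.2,140,.449)
E
```

```text
yaxis [-0.041 -0.005 -0.999] tcp [580.3 129.3 120.3] z-heading 0.465 j6 1.32  roll 0.016 (alt -3.126) slide now [ 0.3594 -0.013  -0.2998] after roll [ 0.3641 -0.013  -0.294 ] w 58.0 F [-0.1  0.5 -2.3]
```

Call:
{"method": "carry_out", "body": {"increments": [{"slide":[0.015,-0.002,-0.012],"roll":0.016},{"slide":[0.024,-0.002,-0.0195],"roll":0},{"slide":[0.024,-0.002,-0.0195],"roll":0},{"slide":[0.024,-0.002,-0.0195],"roll":0},{"slide":[0.024,-0.002,-0.0195],"roll":0},{"slide":[0.024,-0.002,-0.0195],"roll":0},{"slide":[0.024,-0.002,-0.0195],"roll":0},{"slide":[0.024,-0.002,-0.0195],"roll":0},{"slide":[0.024,-0.002,-0.0195],"roll":0},{"slide":[0.024,-0.002,-0.0195],"roll":0},{"slide":[0.015,0,-0.012],"roll":0},{"slide":[0,0,0],"roll":0}]}}

```text
clock: 20.0
position: [494.9, -197.0, 144.0]
tcp_rot: [-0.582, 0.604, -0.396, 0.373]
ft_force: [1.2, 0.6, -2.6]
grip_width: 57.9
```

```bash
python3 - <<'E'
from h import *
plan(474,-326.2,120,.449)
E
```

```text
yaxis [-0.045 -0.008 -0.999] tcp [ 494.9 -197.   144. ] z-heading 0.421 j6 0.80  roll -0.028 (alt 3.114) slide now [ 0.1097  0.026  -0.0707] after roll [ 0.1077  0.026  -0.0738] w 57.9 F [ 1.2  0.6 -2.6]
```

Call:
{"method": "carry_out", "body": {"increments": [{"slide":[0,0,0],"roll":-0.028},{"slide":[0.014,0.002,-0.009],"roll":0},{"slide":[0.022,0.005,-0.015],"roll":0},{"slide":[0.022,0.005,-0.015],"roll":0},{"slide":[0.022,0.005,-0.015],"roll":0},{"slide":[0.015,0.003,-0.01],"roll":0},{"slide":[0.008,0,-0.005],"roll":0},{"slide":[0,0,0],"roll":0},{"slide":[0,0,0],"roll":0}]}}

```text
clock: 20.9
position: [475.9, -318.8, 124.3]
tcp_rot: [-0.59, 0.61, -0.387, 0.361]
ft_force: [-0.5, 1.0, -1.8]
grip_width: 58.0
```

```bash
python3 - <<'E'
from h import *
plan(474.3,-326,100,.449)
E
```

```text
yaxis [-0.047 -0.005 -0.999] tcp [ 475.9 -318.8  124.3] z-heading 0.455 j6 0.56  roll 0.006 (alt -3.135) slide now [ 0.0061  0.0244 -0.0035] after roll [ 0.0062  0.0244 -0.0035] w 58.0 F [-0.5  1.  -1.8]
```

Call:
{"method": "carry_out", "body": {"increments": [{"slide":[0.006,0.01,-0.003],"roll":0.006},{"slide":[0,0.012,0],"roll":0},{"slide":[0,0.012,0],"roll":0},{"slide":[0,0,0],"roll":0},{"slide":[0,0,0],"roll":0}]}}

```text
clock: 21.4
position: [474.4, -323.2, 86.9]
tcp_rot: [-0.589, 0.609, -0.389, 0.362]
ft_force: [-0.4, 0.1, -1.6]
grip_width: 58.1
```

```bash
python3 - <<'E'
from h import *
plan(474.3,-326,34,.449)
c=camera("wrist"); w=c["color"][:,:,::-1]; s=camera("side")["color"][:,:,::-1][100:190,335:455]
w=cv2.resize(w[40:440,100:540],(400,364)); s=cv2.resize(s,(400,300),interpolation=cv2.INTER_CUBIC); s=cv2.copyMakeBorder(s,0,64,0,0,0)
cv2.imwrite("pics/gl4.png",np.hstack([w,s]))
E
```

```text
yaxis [-0.048 -0.004 -0.999] tcp [ 474.4 -323.2   86.9] z-heading 0.451 j6 0.56  roll 0.002 (alt -3.139) slide now [0.0034 0.0528 0.001 ] after roll [0.0034 0.0528 0.001 ] w 58.1 F [-0.4  0.1 -1.6]
```

View pics/gl4.png

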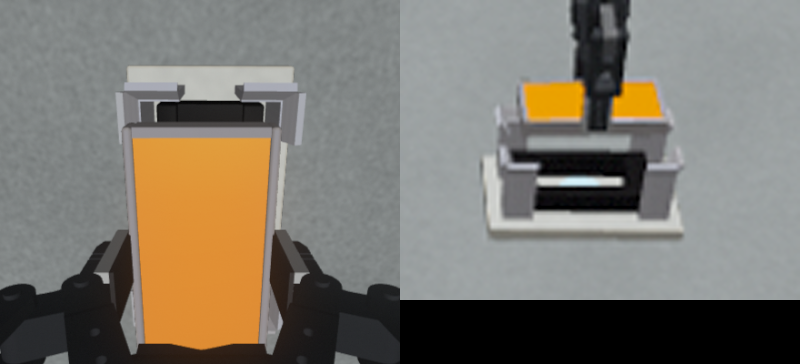

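Picture 11: the glass is held level above the guides with the spacer visible below. It sits about 3 mm left of centre, matching the computed 3.4 mm correction.

Call:
{"method": "carry_out", "body": {"increments": [{"slide":[0.0034,0.006,0.001],"roll":0},{"slide":[0,0.008,0.0004],"roll":0},{"slide":[0,0,0],"roll":0},{"slide":[0,0,0],"roll":0}]}}

```text
clock: 21.9
position: [477.4, -326.5, 72.8]
tcp_rot: [-0.589, 0.609, -0.388, 0.363]
ft_force: [-1.0, 0.5, -2.4]
grip_width: 58.2
```

```bash
python3 - <<'E'
from h import *
plan(474.3,-326,34,.449)
E
```

```text
yaxis [-0.046 -0.005 -0.999] tcp [ 477.4 -326.5   72.8] z-heading 0.451 j6 0.56  roll 0.002 (alt -3.139) slide now [-0.0012  0.0389 -0.0009] after roll [-0.0012  0.0389 -0.0009] w 58.2 F [-1.   0.5 -2.4]
```

Call:
{"method": "carry_out", "body": {"increments": [{"slide":[-0.0012,0.009,-0.0005],"roll":0},{"slide":[0,0.009,0],"roll":0},{"slide":[0,0.009,0],"roll":0},{"slide":[0,0,0],"roll":0},{"slide":[0,0,0],"roll":0}]}}

```text
clock: 22.4
position: [474.7, -325.5, 43.0]
tcp_rot: [-0.589, 0.609, -0.389, 0.362]
ft_force: [0.5, -0.4, -1.5]
grip_width: 58.4
```

```bash
python3 - <<'E'
from h import *
plan(474.3,-326,34,.449)
E
```

```text
yaxis [-0.046 -0.004 -0.999] tcp [ 474.7 -325.5   43. ] z-heading 0.451 j6 0.56  roll 0.002 (alt -3.139) slide now [ 0.0004  0.009  -0.0002] after roll [ 0.0004  0.009  -0.0002] w 58.4 F [ 0.5 -0.4 -1.5]
```

Call:
{"method": "carry_out", "body": {"increments": [{"slide":[0,0.006,0],"roll":0},{"slide":[0,0,0],"roll":0},{"slide":[0,0.0015,0],"roll":0},{"slide":[0,0,0],"roll":0}]}}

```text
clock: 22.8
position: [474.6, -325.8, 35.2]
tcp_rot: [-0.589, 0.609, -0.388, 0.363]
ft_force: [-0.3, -1.0, -2.8]
grip_width: 58.5
```

Call:
{"method": "carry_out", "body": {"increments": [{"slide":[0,0.0015,0],"roll":0},{"slide":[0,0,0],"roll":0}]}}

```text
clock: 23.0
position: [474.8, -325.9, 34.0]
tcp_rot: [-0.589, 0.609, -0.388, 0.363]
ft_force: [0.0, 0.5, -2.7]
grip_width: 58.3
```

Call:
{"method": "carry_out", "body": {"increments": [{"slide":[0,0.001,0],"roll":0},{"slide":[0,0,0],"roll":0}]}}

```text
clock: 23.2
position: [474.9, -326.1, 33.3]
tcp_rot: [-0.589, 0.609, -0.388, 0.363]
ft_force: [-1.7, 0.7, 0.3]
grip_width: 58.2
```

Call:
{"method": "carry_out", "body": {"increments": [{"slide":[0,0.0015,0],"roll":0},{"slide":[0,0,0],"roll":0}]}}

```text
clock: 23.4
position: [475.0, -326.4, 33.1]
tcp_rot: [-0.589, 0.609, -0.388, 0.363]
ft_force: [-0.8, 1.4, 1.0]
grip_width: 58.2
```

Call:
{"method": "carry_out", "body": {"increments": [{"slide":[0,0.001,0],"roll":0},{"slide":[0,0,0],"roll":0}], "force": 20}}

```text
clock: 23.6
position: [475.0, -326.5, 33.0]
tcp_rot: [-0.589, 0.609, -0.387, 0.363]
ft_force: [-1.2, 1.5, 2.9]
grip_width: 58.2
```

Call:
{"method": "carry_out", "body": {"increments": [{"slide":[0,0,0],"roll":0},{"slide":[0,0,0],"roll":0},{"slide":[0,0,0],"roll":0},{"slide":[0,0,0],"roll":0}], "fingers": 0.078}}

```text
clock: 24.0
position: [475.7, -326.9, 32.8]
tcp_rot: [-0.589, 0.609, -0.387, 0.364]
ft_force: [-0.1, 0.7, -0.0]
grip_width: 78.0
```

Call:
{"method": "carry_out", "body": {"increments": [{"slide":[0,-0.01,-0.0004],"roll":0},{"slide":[0,-0.015,-0.0006],"roll":0},{"slide":[0,-0.015,-0.0006],"roll":0},{"slide":[0,-0.02,0],"roll":0},{"slide":[0,-0.02,0],"roll":0},{"slide":[0,-0.015,0],"roll":0},{"slide":[0,0,0],"roll":0},{"slide":[0,0,0],"roll":0}]}}

```text
clock: 24.8
position: [479.4, -327.6, 138.6]
tcp_rot: [-0.589, 0.609, -0.385, 0.366]
ft_force: [-0.5, 0.2, -0.5]
grip_width: 78.1
```

```bash
python3 - <<'E'
from h import *
seg("gl5","amber",.449,46,106,56)
plan(424.4,358.8,140,.163)
E
```

```text
gl5 bbox [  275   162    86   148 11928] centre 474.6 -325.6 size [100.3  51.9] yaw 0.453 [275 162] [360 309]
yaxis [-0.039 -0.01  -0.999] tcp [ 479.5 -327.7  138.6] z-heading 0.451 j6 0.56  roll 0.288 (alt -2.853) slide now [-0.6419 -0.0059  0.2495] after roll [-0.6863 -0.0059  0.0568] w 77.9 F [ 0.7 -1.   0.2]
```

The glass is seated at (474.6,-325.6), yaw 0.453. Its apparent size at 46 mm height matches the one on the bench. On to the blue frame.

Call:
{"method": "carry_out", "body": {"increments": [{"slide":[0,0,0],"roll":0.144},{"slide":[0,0,0],"roll":0.144},{"slide":[-0.02,0,0.0015],"roll":0},{"slide":[-0.036,0,0.003],"roll":0},{"slide":[-0.036,0,0.003],"roll":0},{"slide":[-0.036,0,0.003],"roll":0},{"slide":[-0.036,0,0.003],"roll":0},{"slide":[-0.036,0,0.003],"roll":0},{"slide":[-0.036,0,0.003],"roll":0},{"slide":[-0.036,0,0.003],"roll":0},{"slide":[-0.036,0,0.003],"roll":0},{"slide":[-0.036,0,0.003],"roll":0}], "fingers": 0.0854}}

```text
clock: 26.05
position: [449.4, 26.1, 128.0]
tcp_rot: [-0.521, 0.548, -0.475, 0.451]
ft_force: [0.4, -1.0, 0.7]
grip_width: 85.4
```

```bash
python3 - <<'E'
from h import *
plan(424.4,358.8,140,.163)
E
```

```text
yaxis [-0.051 -0.006 -0.999] tcp [449.4  26.1 128. ] z-heading 0.143 j6 1.49  roll -0.020 (alt 3.122) slide now [-0.3329 -0.0128  0.0221] after roll [-0.3324 -0.0128  0.0286] w 85.4 F [ 0.4 -1.   0.7]
```

Call:
{"method": "carry_out", "body": {"increments": [{"slide":[-0.02,-0.002,0.002],"roll":-0.02},{"slide":[-0.036,-0.002,0.003],"roll":0},{"slide":[-0.036,-0.002,0.003],"roll":0},{"slide":[-0.036,-0.002,0.003],"roll":0},{"slide":[-0.036,-0.002,0.003],"roll":0},{"slide":[-0.036,-0.002,0.003],"roll":0},{"slide":[-0.036,-0.002,0.003],"roll":0},{"slide":[-0.036,0,0.003],"roll":0},{"slide":[-0.03,0,0.003],"roll":0},{"slide":[-0.012,0,0.002],"roll":0},{"slide":[0,0,0],"roll":0},{"slide":[0,0,0],"roll":0}]}}

```text
clock: 27.25
position: [417.6, 354.1, 132.5]
tcp_rot: [-0.522, 0.559, -0.47, 0.441]
ft_force: [-0.0, -0.7, 0.2]
grip_width: 85.5
```

```bash
python3 - <<'E'
from h import *
q=seg("bl1","blue",.163,18,110,60)
plan(q[0],q[1],1,q[2])
E
```

```text
bl1 bbox [ 269  127   93  156 8182] centre 424.5 360.2 size [110.3  59.3] yaw 0.161 [269 127] [361 282]
yaxis [-0.065 -0.013 -0.998] tcp [417.7 353.8 132.5] z-heading 0.169 j6 2.06  roll 0.007 (alt -3.134) slide now [-0.0054  0.1307  0.0164] after roll [-0.0055  0.1307  0.0164] w 85.2 F [-0.4 -0.7  0.4]
```

Call:
{"method": "carry_out", "body": {"increments": [{"slide":[-0.0054,0.015,0.006],"roll":0.007},{"slide":[0,0.025,0.004],"roll":0},{"slide":[0,0.025,0.003],"roll":0},{"slide":[0,0.015,0.002],"roll":0},{"slide":[0,0,0],"roll":0},{"slide":[0,0,0],"roll":0}]}}

```text
clock: 27.9
position: [428.5, 352.6, 50.4]
tcp_rot: [-0.518, 0.555, -0.474, 0.446]
ft_force: [-0.0, 0.4, 0.6]
grip_width: 85.7
```

```bash
python3 - <<'E'
from h import *
plan(424.5,360.2,1,.161)
E
```

```text
yaxis [-0.065 -0.014 -0.998] tcp [428.5 352.6  50.4] z-heading 0.154 j6 2.06  roll -0.007 (alt 3.134) slide now [-0.0083  0.0494  0.0005] after roll [-0.0083  0.0494  0.0006] w 85.7 F [-0.   0.4  0.6]
```

Call:
{"method": "carry_out", "body": {"increments": [{"slide":[-0.008,0.004,0],"roll":-0.007},{"slide":[0,0,0],"roll":0},{"slide":[0,0.01,0],"roll":0},{"slide":[0,0.01,0],"roll":0},{"slide":[0,0,0],"roll":0},{"slide":[0,0,0],"roll":0}]}}

```text
clock: 28.5
position: [426.8, 361.1, 27.2]
tcp_rot: [-0.521, 0.556, -0.472, 0.444]
ft_force: [0.2, -1.0, 0.3]
grip_width: 85.7
```

```bash
python3 - <<'E'
from h import *
plan(424.5,360.2,1,.161)
E
```

```text
yaxis [-0.062 -0.012 -0.998] tcp [426.8 361.1  27.2] z-heading 0.161 j6 2.06  roll -0.000 (alt 3.141) slide now [ 0.0005  0.0263 -0.0008] after roll [ 0.0005  0.0263 -0.0008] w 85.7 F [ 0.2 -1.   0.3]
```

Call:
{"method": "carry_out", "body": {"increments": [{"slide":[0.0005,0.009,-0.0005],"roll":0},{"slide":[0,0.009,0],"roll":0},{"slide":[0,0.006,0],"roll":0},{"slide":[0,0,0],"roll":0},{"slide":[0,0,0],"roll":0}]}}

```text
clock: 29.0
position: [424.5, 359.9, 0.7]
tcp_rot: [-0.521, 0.556, -0.472, 0.444]
ft_force: [0.7, 0.3, 0.2]
grip_width: 85.3
```

Call:
{"method": "carry_out", "body": {"increments": [{"slide":[0,0,0],"roll":0},{"slide":[0,0,0],"roll":0},{"slide":[0,0,0],"roll":0},{"slide":[0,0,0],"roll":0},{"slide":[0,0,0],"roll":0},{"slide":[0,0,0],"roll":0},{"slide":[0,0,0],"roll":0}], "fingers": 0.05, "force": 60}}

```text
clock: 29.7
position: [424.9, 360.2, 1.5]
tcp_rot: [-0.521, 0.556, -0.472, 0.444]
ft_force: [-0.4, -0.1, -2.3]
grip_width: 58.2
```

```bash
python3 - <<'E'
from h import *
plan(424.5,360.2,1,.161)
E
```

```text
yaxis [-0.061 -0.012 -0.998] tcp [424.9 360.2   1.5] z-heading 0.161 j6 2.06  roll -0.000 (alt 3.141) slide now [-0.0001  0.0005 -0.0003] after roll [-0.0001  0.0005 -0.0003] w 58.2 F [-0.4 -0.1 -2.3]
```

Call:
{"method": "carry_out", "body": {"increments": [{"slide":[0,-0.01,-0.0006],"roll":0},{"slide":[0,-0.02,-0.0012],"roll":0},{"slide":[0,-0.025,-0.0015],"roll":0},{"slide":[0,-0.025,-0.0015],"roll":0},{"slide":[0,-0.025,-0.0015],"roll":0},{"slide":[0,-0.02,-0.0012],"roll":0},{"slide":[0,0,0],"roll":0},{"slide":[0,0,0],"roll":0}]}}

```text
clock: 30.5
position: [424.5, 359.9, 134.4]
tcp_rot: [-0.521, 0.556, -0.472, 0.444]
ft_force: [-1.1, 0.9, -1.1]
grip_width: 58.6
```

Call:
{"method": "carry_out", "body": {"increments": [{"slide":[0,-0.001,0],"roll":-0.072},{"slide":[0,-0.001,0],"roll":-0.072},{"slide":[0,-0.001,0],"roll":-0.072},{"slide":[0,-0.001,0],"roll":-0.072},{"slide":[0,0,0],"roll":0},{"slide":[0,0,0],"roll":0}]}}

```text
clock: 31.1
position: [421.6, 357.3, 131.8]
tcp_rot: [-0.582, 0.618, -0.391, 0.356]
ft_force: [-0.4, -0.1, -2.4]
grip_width: 58.1
```

```bash
python3 - <<'E'
from h import *
plan(474,-326.2,130,.449)
E
```

```text
yaxis [-0.069 -0.018 -0.997] tcp [421.6 357.3 131.8] z-heading 0.458 j6 1.78  roll 0.009 (alt -3.133) slide now [ 0.6366  0.0107 -0.2543] after roll [ 0.6387  0.0107 -0.2487] w 58.1 F [-0.4 -0.1 -2.4]
```

Call:
{"method": "carry_out", "body": {"increments": [{"slide":[0.018,0,-0.007],"roll":0.009},{"slide":[0.03,0,-0.0117],"roll":0},{"slide":[0.03,0,-0.0117],"roll":0},{"slide":[0.03,0,-0.0117],"roll":0},{"slide":[0.03,0,-0.0117],"roll":0},{"slide":[0.03,0,-0.0117],"roll":0},{"slide":[0.03,0,-0.0117],"roll":0},{"slide":[0.03,0,-0.0117],"roll":0},{"slide":[0.03,0,-0.0117],"roll":0},{"slide":[0.03,0,-0.0117],"roll":0},{"slide":[0.03,0,-0.0117],"roll":0},{"slide":[0.018,0,-0.007],"roll":0}]}}

```text
clock: 32.3
position: [440.4, -22.6, 133.5]
tcp_rot: [-0.574, 0.615, -0.399, 0.364]
ft_force: [0.9, 0.6, -1.5]
grip_width: 58.5
```

```bash
python3 - <<'E'
from h import *
plan(474,-326.2,125,.449)
E
```

```text
yaxis [-0.074 -0.022 -0.997] tcp [440.4 -22.6 133.5] z-heading 0.430 j6 1.13  roll -0.019 (alt 3.123) slide now [ 0.2901  0.0127 -0.0951] after roll [ 0.2882  0.0127 -0.1006] w 58.5 F [ 0.9  0.6 -1.5]
```

Call:
{"method": "carry_out", "body": {"increments": [{"slide":[0,0,0],"roll":-0.019},{"slide":[0.018,0.001,-0.006],"roll":0},{"slide":[0.03,0.001,-0.0105],"roll":0},{"slide":[0.03,0.001,-0.0105],"roll":0},{"slide":[0.03,0.001,-0.0105],"roll":0},{"slide":[0.03,0.001,-0.0105],"roll":0},{"slide":[0.03,0.001,-0.0105],"roll":0},{"slide":[0.03,0.001,-0.0105],"roll":0},{"slide":[0.03,0,-0.0105],"roll":0},{"slide":[0.018,0,-0.0065],"roll":0},{"slide":[0,0,0],"roll":0},{"slide":[0,0,0],"roll":0}]}}

```text
clock: 33.5
position: [462.0, -290.5, 126.9]
tcp_rot: [-0.576, 0.617, -0.399, 0.359]
ft_force: [-0.4, 0.9, -0.6]
grip_width: 58.7
```

```bash
python3 - <<'E'
from h import *
plan(474,-326.2,100,.449)
E
```

```text
yaxis [-0.079 -0.018 -0.997] tcp [ 462.  -290.5  126.9] z-heading 0.439 j6 0.64  roll -0.010 (alt 3.132) slide now [ 0.0379  0.0265 -0.0022] after roll [ 0.0378  0.0265 -0.0026] w 58.7 F [-0.4  0.9 -0.6]
```

Call:
{"method": "carry_out", "body": {"increments": [{"slide":[0,0,0],"roll":-0.01},{"slide":[0.014,0.005,-0.001],"roll":0},{"slide":[0.014,0.005,-0.001],"roll":0},{"slide":[0.009,0.005,0],"roll":0},{"slide":[0,0,0],"roll":0},{"slide":[0,0,0],"roll":0}]}}

```text
clock: 34.1
position: [476.2, -324.2, 109.3]
tcp_rot: [-0.579, 0.619, -0.396, 0.354]
ft_force: [-0.3, -0.2, -2.1]
grip_width: 58.5
```

```bash
python3 - <<'E'
from h import *
plan(474,-326.2,49,.449)
E
```

```text
yaxis [-0.081 -0.017 -0.997] tcp [ 476.2 -324.2  109.3] z-heading 0.453 j6 0.59  roll 0.004 (alt -3.137) slide now [0.0021 0.0604 0.002 ] after roll [0.0021 0.0604 0.002 ] w 58.5 F [-0.3 -0.2 -2.1]
```

Call:
{"method": "carry_out", "body": {"increments": [{"slide":[0.002,0.01,0.001],"roll":0.004},{"slide":[0,0.01,0.0005],"roll":0},{"slide":[0,0.009,0.0005],"roll":0},{"slide":[0,0,0],"roll":0},{"slide":[0,0,0],"roll":0}]}}

```text
clock: 34.6
position: [475.6, -324.6, 76.9]
tcp_rot: [-0.578, 0.618, -0.398, 0.354]
ft_force: [0.6, -0.6, -1.4]
grip_width: 58.5
```

```bash
python3 - <<'E'
from h import *
plan(474,-326.2,49,.449)
E
```

```text
yaxis [-0.082 -0.016 -0.996] tcp [ 475.6 -324.6   76.9] z-heading 0.449 j6 0.60  roll 0.000 (alt -3.141) slide now [0.0013 0.028  0.0001] after roll [0.0013 0.028  0.0001] w 58.5 F [ 0.6 -0.6 -1.4]
```

Call:
{"method": "carry_out", "body": {"increments": [{"slide":[0.0013,0.008,0],"roll":0},{"slide":[0,0.008,0],"roll":0},{"slide":[0,0,0],"roll":0},{"slide":[0,0,0],"roll":0}]}}

```text
clock: 35.0
position: [475.0, -326.2, 59.8]
tcp_rot: [-0.578, 0.618, -0.398, 0.354]
ft_force: [0.6, -0.2, -2.0]
grip_width: 58.6
```

```bash
python3 - <<'E'
from h import *
plan(474,-326.2,49,.449)
E
```

```text
yaxis [-0.082 -0.016 -0.997] tcp [ 475.  -326.2   59.8] z-heading 0.449 j6 0.60  roll 0.000 (alt -3.141) slide now [-0.0002  0.0109 -0.    ] after roll [-0.0002  0.0109 -0.    ] w 58.6 F [ 0.6 -0.2 -2. ]
```

Call:
{"method": "carry_out", "body": {"increments": [{"slide":[0,0.007,0],"roll":0},{"slide":[0,0,0],"roll":0},{"slide":[0,0.0015,0],"roll":0},{"slide":[0,0,0],"roll":0}]}}

```text
clock: 35.4
position: [474.5, -326.5, 51.0]
tcp_rot: [-0.578, 0.618, -0.397, 0.355]
ft_force: [0.5, 0.2, -1.8]
grip_width: 58.6
```

Call:
{"method": "carry_out", "body": {"increments": [{"slide":[0,0.0015,0],"roll":0},{"slide":[0,0,0],"roll":0}]}}

```text
clock: 35.6
position: [474.5, -326.6, 49.5]
tcp_rot: [-0.578, 0.618, -0.397, 0.355]
ft_force: [-0.0, 0.3, -1.7]
grip_width: 58.3
```

Call:
{"method": "carry_out", "body": {"increments": [{"slide":[0,0.001,0],"roll":0},{"slide":[0,0,0],"roll":0}]}}

```text
clock: 35.8
position: [474.6, -326.7, 48.7]
tcp_rot: [-0.578, 0.618, -0.397, 0.355]
ft_force: [-0.5, -0.6, -0.4]
grip_width: 58.6
```

Call:
{"method": "carry_out", "body": {"increments": [{"slide":[0,0.001,0],"roll":0},{"slide":[0,0,0],"roll":0}]}}

```text
clock: 36.0
position: [474.5, -326.8, 48.3]
tcp_rot: [-0.578, 0.618, -0.397, 0.355]
ft_force: [-0.8, 1.4, 2.1]
grip_width: 58.1
```

Call:
{"method": "carry_out", "body": {"increments": [{"slide":[0,0.001,0],"roll":0},{"slide":[0,0,0],"roll":0}], "force": 20}}

```text
clock: 36.2
position: [474.6, -327.0, 48.2]
tcp_rot: [-0.578, 0.618, -0.397, 0.355]
ft_force: [-2.1, 1.8, 2.9]
grip_width: 58.7
```

Call:
{"method": "carry_out", "body": {"increments": [{"slide":[0,0,0],"roll":0},{"slide":[0,0,0],"roll":0},{"slide":[0,0,0],"roll":0},{"slide":[0,0,0],"roll":0}], "fingers": 0.078}}

```text
clock: 36.6
position: [475.0, -327.2, 48.0]
tcp_rot: [-0.578, 0.618, -0.396, 0.356]
ft_force: [-0.4, -0.1, -0.0]
grip_width: 77.8
```

Call:
{"method": "carry_out", "body": {"increments": [{"slide":[0,-0.01,-0.0008],"roll":0},{"slide":[0,-0.015,-0.0012],"roll":0},{"slide":[0,-0.02,-0.0016],"roll":0},{"slide":[0,-0.02,-0.0016],"roll":0},{"slide":[0,-0.02,-0.0016],"roll":0},{"slide":[0,-0.01,-0.0008],"roll":0},{"slide":[0,0,0],"roll":0},{"slide":[0,0,0],"roll":0}]}}

```text
clock: 37.4
position: [476.4, -329.4, 153.0]
tcp_rot: [-0.578, 0.618, -0.395, 0.357]
ft_force: [-0.3, -0.4, -0.1]
grip_width: 78.2
```

```bash
python3 - <<'E'
from h import *
q=seg("bl5","blue",.449,64,110,60)
plan(474,-326,150,.449)
c=camera("wrist"); w=c["color"][:,:,::-1]; s=camera("side")["color"][:,:,::-1]
w=cv2.resize(w[60:420,130:526],(400,364)); z=cv2.resize(s[100:190,335:455],(400,300),interpolation=cv2.INTER_CUBIC); z=cv2.copyMakeBorder(z,0,64,0,0,0)
t=camera("top")["color"][:,:,::-1]
a=cv2.imread("pics/top0.png"); b=np.hstack([a[120:320,180:500],t[120:320,180:500]]); b=cv2.resize(b,(800,236)) 
cv2.imwrite("pics/fin.png",np.vstack([np.hstack([w,z]),b]))
E
```

```text
bl5 bbox [ 268  142  102  168 9583] centre 474.5 -326.0 size [111.6  59.5] yaw 0.455 [268 142] [369 309]
yaxis [-0.077 -0.019 -0.997] tcp [ 476.4 -329.3  152.8] z-heading 0.449 j6 0.59  roll -0.000 (alt 3.142) slide now [-0.004   0.0029 -0.0005] after roll [-0.004   0.0029 -0.0005] w 77.5 F [-0.2  0.9 -0.2]
```

View pics/fin.png

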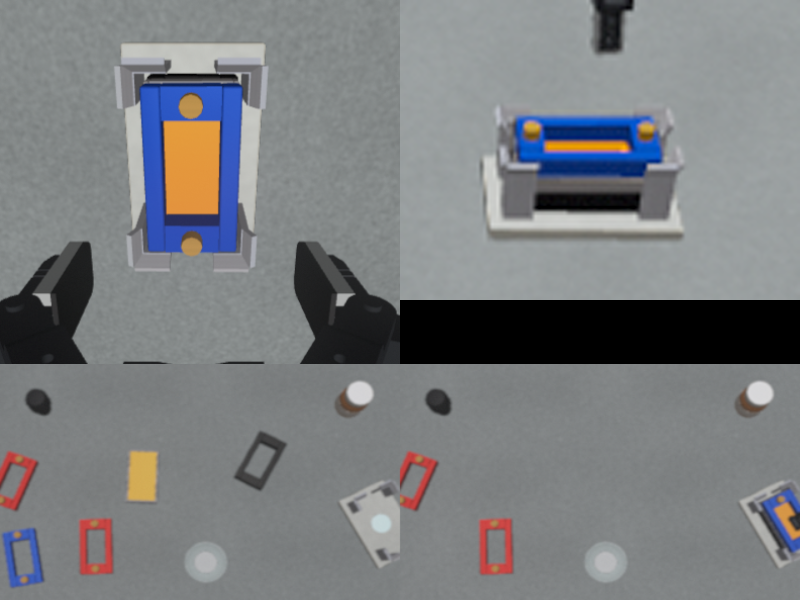

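Picture 12 shows the stack seated in the order spacer, glass, blue frame, with the knobs up, flat between the guides and clear of the gripper. The jar, eyepiece and dish are where they were. Handing in.

```bash
python3 -c "
from rig import sign_off
print(sign_off())"
```

```text
the job is handed in; nothing more can be done
None
```

I built the stack in the holder in the order asked: black spacer, amber glass, then the blue retaining frame with its knobs up. Each piece was lowered between the guides until the force reading showed contact, and only then released. I handed the job in at about 38 s. The hand-in gave no verdict.

**Last checks:**
- **Retainer:** the wrist camera put it at (474.5, -326.0) mm, yaw 0.455. The holder was measured at (474, -326.2) mm, yaw 0.45.
- **Glass:** it was at (474.6, -325.6) mm before the retainer went on.
- **Spacer:** it was about 2 mm off centre along the holder, well inside the 9 mm allowed.
- **Final pictures:** the stack lies flat and clear of the gripper. By eye, the jar, eyepiece and dish have not moved.

**What disagreed:**
- **Heights:** two-view triangulation put the tops of the pieces 4–8 mm lower than the text gives (12, 8 and 14 mm against 20, 14 and 18). I used the text's heights, and the contact heights when seating agreed with them within about 1 mm.
- **Tool tilt:** the tool drifted by up to about 0.08 rad from upright over the long moves. From the tool readings, the pieces were carried at no more than about 0.04 rad of tilt, and they settled flat on release.

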